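# Start the knob bolt of a picture-frame clamp

### The job

Of the two picture-frame clamps, take the one whose black knob stands high and start its bolt in the thread: turn the knob backward (anticlockwise from above) until you feel the bolt drop into the thread, no further, then turn it forward one full turn, to within an eighth of a turn, letting go only to take a fresh grip. Finish while holding: the program ends with the fingers still gripping the knob about its middle and the bolt standing still, started by that one turn. Leave the other clamp and everything else on the table alone.

Things in the scene. Friction and masses are not known exactly. Their poses are not given: they have to be found in the camera images.
- clamp: frame-corner clamp fixed to the table: grey base 120 x 100 x 12 mm, round threaded boss 44 mm across, and on it a flat steel strap (nut plate) 34 mm wide, its top 46 mm above the table, reaching over a wooden picture-frame corner. Here the bolt is loose: the knob stands 34 mm above the strap. Origin on the table under the bolt axis, z up; frame corner on its -x side
- knob: black round fluted knob of the loose bolt, 36 mm across, 26 mm high; at the start its underside is 80 mm, its top 106 mm above the table. Below it only a 24 mm collar and an 18 mm shank, so fingertips may reach below the knob. It turns and sinks with the bolt; origin on the bolt axis, at table height at the start
- knob_mid (a point): point on the bolt axis at half the height of the loose knob (13 mm above its underside), the place to grip; 93 mm above the table at the start; it comes down with the bolt
- bolt_turn (a joint): turning of the loose bolt, rad, growing clockwise seen from above (forward); count it from where the drop is felt. Light friction, 0.03 N m. The thread begins at a hidden place 0.35 to 1.3 rad BACK (anticlockwise) from the start. Right-hand thread: from the drop on, each forward turn takes the bolt down 6 mm and the hand must follow; play along the axis about 1 mm
- bolt_depth (a joint): how far the loose bolt has come down, m: 0 at the start. It stays level while turned back, then drops 6 mm where the thread begins, by its own weight (2 N); a gripped knob must be pressed down lightly (3 to 8 N) or let go to drop. Turned back past the drop it climbs 1.3 mm per rad. Started by one turn it reads 0.012, but 0.006 if the drop was missed
- clamp_done: frame-corner clamp fixed to the table: grey base 120 x 100 x 12 mm, round threaded boss 44 mm across, and on it a flat steel strap (nut plate) 34 mm wide, its top 46 mm above the table, reaching over a wooden picture-frame corner. This is the other clamp: its knob is down, 10 mm above the strap. Origin on the table under its bolt axis
- done_mid (a point): middle of the knob of the other clamp, a like knob, 69 mm above the table; to be left alone
- done_turn (a joint): turning of the bolt of the other clamp, rad, growing clockwise; to be left alone
- jar: bystander: small open amber glass cup, 48 mm across, 60 mm high; origin: centre of its underside
- bottle_tall: bystander: clear capped bottle, 56 mm across, 140 mm high; origin: centre of its underside
- bottle_short: bystander: amber capped bottle, 48 mm across, 100 mm high; origin: centre of its underside
- pot: bystander: open aluminium pot, 160 mm across, 90 mm high; origin: centre of its underside
- stone: bystander: flat stone weight, 130 x 60 x 35 mm; origin: centre of its underside
- brush: bystander: flat paint brush with wooden handle lying on the table; origin: near its middle, underside
- varnish: bystander: small glass jar with lid, 52 mm across, 70 mm high; origin: centre of its underside
- done_mark (a point): point on the rim of the knob of the other clamp, 18 mm from its axis, turning with it
Things that resemble listed ones, but are neither listed nor needed, are in the scene too. What is shaped like the clamp but green is not meant.

How it is judged (in metres and radians):
On the way:
1. the bolt, turned backward, has dropped into the thread (value of joint bolt_depth above 0.004 m and value of joint bolt_turn below 0.2 rad), for 0.1 s.
At the end, for the whole second after the job is handed in: The bolt has been turned forward one turn (within 0.8 rad, an eighth of a turn) from where the thread begins, it has come down at least 9 mm from its height at the start, it stands still, and the fingers still grip the knob (more than 4 N, grasp point within 25 mm of the middle of the knob) (value of joint bolt_turn between 5.483 and 7.083 rad and value of joint bolt_depth above 0.009 m and velocity of joint bolt_turn between -0.2 and 0.2 rad/s and contact force between the fingers and knob above 4 N and distance between the grasp point and knob_mid below 0.025 m); the arm keeps its last pose, push and grip.
It fails at once if the knob of the other clamp is turned (its rim moves more than 6 mm) (distance of done_mark from where it was at the start of the episode above 0.006 m).
It fails at once if a bystander is shifted by more than 30 mm (distance of any of jar, bottle_tall, bottle_short, pot, stone, brush, varnish from where it was at the start of the episode above 0.03 m).
It fails at once if the bolt is turned back more than 0.9 rad past the drop (value of joint bolt_turn below -0.9 rad).
It also fails if it takes over 64 s, if anything falls off the work surface, if the arm or the gripper's body presses on something with over 40 N, if the wrist force passes 120 N, or if a joint passes its speed limit or range.

### The arm

A 6-joint arm with a two-finger parallel gripper is mounted at the origin on the work surface. World frame = base frame: x ahead of the robot, y to its left, z up, the work surface at z = 0. Lengths are in mm, angles in rad, forces in N, time in s.
With the tool pointing down it reaches from about 300 to 775 mm from the base axis. Payload 14.6 kg.
Tool frame: the origin (TCP) lies midway between the tips of the shut fingers; the grasp point (between the pads) lies 19 mm behind it; z points along the fingers, y is the direction in which the jaws open and shut (so a half turn about z gives the same grasp; the last joint's range is limited). The gripper opens to 94 mm and grips with 3 to 60 N. Pads are 16 mm wide; open, the fingers measure 119 mm over their backs; the gripper's body (75 mm by 177 mm) begins 78 mm behind the grasp point.
Start: joints at [1.172, 0.3, 1.521, -0, 1.321, -0.067], TCP at [179.157, 519.992, 205.446] pointing down, gripper open.
Joint ranges: [-3.03, 3.03], [-0.79, 2.21], [0.23, 2.52], [-1.04, 4.18], [0, 3.07], [-2.55, 2.55]. Speed limits (rad/s): [2.22, 2.22, 2.57, 3.14, 3.14, 3.14].

### API

Orientations are given as [roll, pitch, yaw] about the fixed x, y, z axes, in that order (R = Rz(yaw) Ry(pitch) Rx(roll)).
In Python, from cell import manip, camera gives the robot as it stands. The module is installed in compiled form; this text tells all that it offers.
- The arm moves only by the tool jog_arm, never from a script. Its argument "commands" is a list of rows, each a list of 7 numbers: the shift along the world's x, y, z in units of 1 m (1.0 is 1 m), then the turn, a rotation vector about the world's x, y, z in units of 120 degrees (1.0 is 120 degrees), then the opening, from 0 (shut) to 1 (fully open). In form: [[x, y, z, ax, ay, az, grip], ...]. A call has exactly 10 rows; each row is the pose to reach, as a shift and turn from the pose commanded when the call began; what a row does not reach only later rows make up. A row lasts 1/8 s, in which the tool goes at most 62.5 mm and 10.7 degrees, less where a joint would pass 70% of its speed; a pose out of reach is approached as far as the arm can. A call with a number of a shift or a turn outside -1 to 1 is refused whole. A call with a gripper value outside its range is refused whole. The fingers move at their own pace and stop on an object; "grip_force" is the grip in N (left out, the last holds). Time passes only in rows, so rows that repeat a pose let the fingers close, or fill a call up. It gives the time, the measured TCP pose, the force and the opening at its end, in the units of the state.
- manip.read_state(): the state, without advancing time (a new reading comes with each control period).
- camera(name): name is "scene" or "top"; returns a dict with "pixels" (400x640x3 uint8, blue, green, red), "vertical_fov" (degrees; the focal length in pixels is half the picture's height over the tangent of half this angle, whatever the lens; pixels are square), "cx", "cy" (the principal point, pixels), "k1" (the pictures are not rectified: a ray, as slopes to the right and down, at radius r is drawn at 1 + k1 r^2 times it, then the intrinsics apply), "rvec" (rotation vector, rad) and "tvec" (3), from world to camera coordinates, as OpenCV has them. Camera axes: x right, y down, z forward; pixel columns grow to the right and rows downward; lengths in mm; the calibration is good to about 2 mm. A picture is of the moment at which its call begins. There is no depth.
- manip.sign_off(): hands the job in, once; it reports no verdict.
The state is a dict: "clock": time; "joints": joint angles; "qd": joint speeds; "effort": joint torques, N m; "eef_pos": TCP position; "eef_rot": TCP orientation; "wrist_force": force on the tool from outside, world axes, zero at the start; "moment": the same for the moment, N m; "finger_gap": finger opening in mm.
Only numpy, scipy, OpenCV 4.12 (cv2) and the standard library are available. Lean on these libraries where they do the work, as an engineer would, in place of code of your own. Each camera call takes 0.05 s, during which the arm holds its last target.

## Working session

There is one attempt and no reset: what is moved stays moved. The work goes in short steps, Python scripts to look and compute and a tool call to move; the robot and the scene stay as the last step left them, time stands still between calls to the robot, and variables do not carry over. Pictures are saved under pics/ and viewed, and the job is handed in when it is done.

Besides the shell and the picture viewer there is one more tool, called after "Request:" as a command line: name --pt "numbers of a row" for each row, then --argument value for the rest. jog_arm: Moves the arm, as the interface text tells. Its arguments: {"type":"object","properties":{"commands":{"type":"array","items":{"type":"array","items":{"type":"number"}}},"grip_force":{"type":"number"}},"required":["commands"]}

```bash
mkdir -p pics
cat > h.py <<'E'
import numpy as np, cv2
from cell import manip, camera
def cam(n):
    c=camera(n); c['pixels']=np.array(c['pixels'],dtype=np.uint8)
    f=200/np.tan(np.radians(c['vertical_fov'])/2)
    c['K']=np.array([[f,0,c['cx']],[0,f,c['cy']],[0,0,1.]]); c['R']=cv2.Rodrigues(np.array(c['rvec'],float))[0]; c['t']=np.array(c['tvec'],float).ravel()
    return c
def ray(c,u,v):
    K=c['K'];d=np.array([(u-K[0,2])/K[0,0],(v-K[1,2])/K[1,1]]);s=d.copy()
    for _ in range(50): s=d/(1+c['k1']*(s@s))
    o=-c['R'].T@c['t']; return o,c['R'].T@np.array([s[0],s[1],1])
def onz(c,u,v,z):
    o,d=ray(c,u,v); return o+d*(z-o[2])/d[2]
def proj(c,p):
    q=c['R']@np.array(p,float)+c['t'];s=q[:2]/q[2];s=s*(1+c['k1']*(s@s));return s*c['K'][0,0]+c['K'][:2,2]
E
python3 - <<'E'
from h import *
for n in('scene','top'):
    c=cam(n);cv2.imwrite(f'pics/{n}0.png',c['pixels']);print(n,c['vertical_fov'],c['k1'],-c['R'].T@c['t'])
s=manip.read_state();print(s)
E
```

```text
scene 47.67591477226945 -0.12145669687510488 [1218.40784901 -263.04188865 1032.54818822]
top 52.28241547897824 -0.0007671996044223529 [ 371.86428143   55.03779408 1043.72235417]
{'clock': 0.1, 'joints': array([ 1.17242095e+00,  3.00420687e-01,  1.52152165e+00, -3.57391737e-05,
        1.32068308e+00, -6.66005982e-02]), 'qd': array([ 0.00184447, -0.00100261, -0.0009147 , -0.00119329,  0.00048401,
       -0.00021967]), 'effort': array([ 2.11950828e-03, -5.32649624e+01, -3.53285766e+01,  7.09657255e-02,
        2.34694808e-02, -7.19243758e-05]), 'eef_pos': array([179.06806242, 519.7864277 , 204.93912066]), 'eef_rot': array([-3.14055988e+00, -3.41901562e-05,  2.80982672e+00]), 'wrist_force': array([-0.47965384, -0.00535459, -0.39739206]), 'moment': array([ 0.01091398, -0.01468255, -0.02896573]), 'finger_gap': 94.22532453412958}
```

View pics/scene0.png

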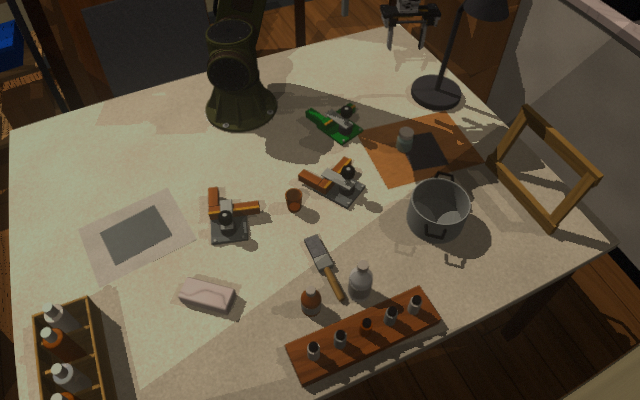

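View pics/top0.png

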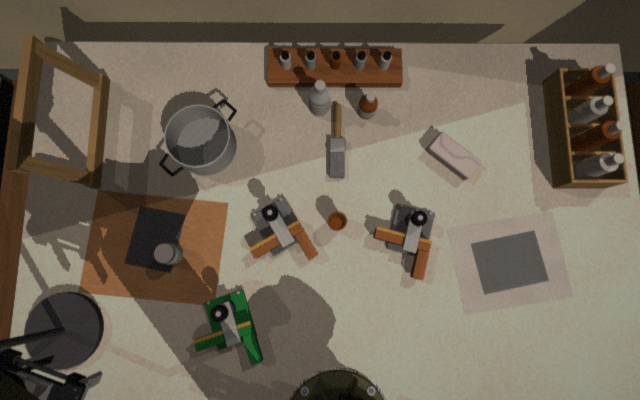

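Run:
```python
from h import *
C={n:cam(n) for n in('scene','top')}
def crop(n,u,v,r=32,k=6):
    im=C[n]['pixels'][v-r:v+r,u-r:u+r];return cv2.resize(im,None,fx=k,fy=k,interpolation=cv2.INTER_CUBIC)
a=np.vstack([np.hstack([crop('scene',348,180,24,12),crop('scene',228,215,24,12)])])
b=np.hstack([crop('top',275,220,24,12),crop('top',415,222,24,12)])
im=np.vstack([a,b]);im=np.clip(im.astype(float)*1.6,0,255).astype(np.uint8)
cv2.imwrite('pics/crop0.png',im[:, :]);print(im.shape)
```

```text
(1152, 1152, 3)
```

View pics/crop0.png

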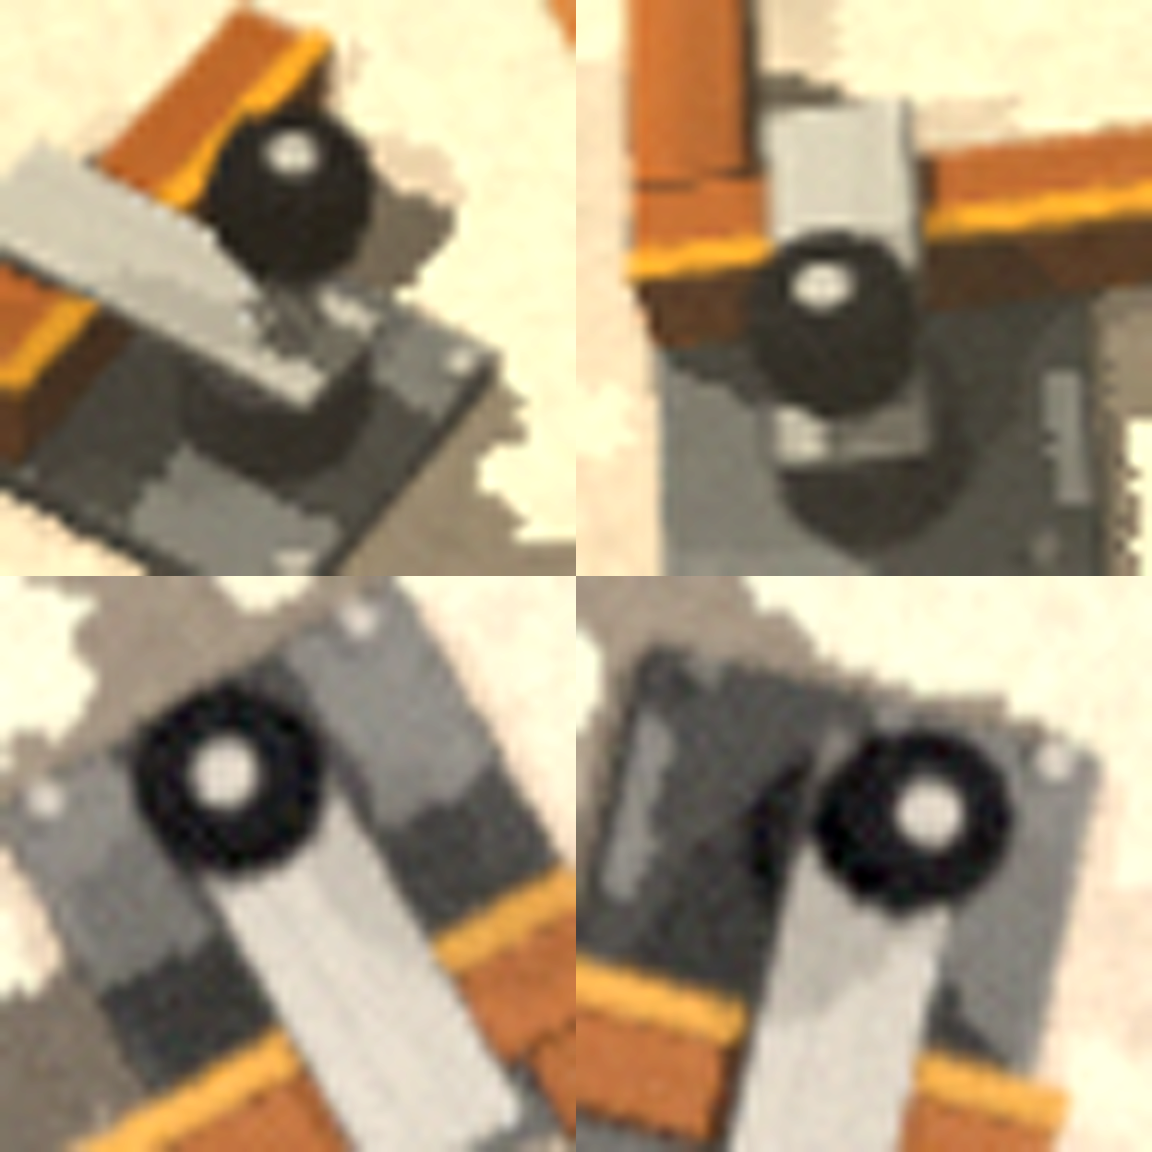

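Candidates: clamp A, knob at top (271,213) / scene (348,172); clamp B at top (419,217) / scene (226,219); green clamp at top (220,313), which is not meant. In the crop, A shows its shank, with the knob well above the strap. B's knob sits on its strap. A is my choice, and I'll check its height by triangulation.

Run:
```python
from h import *
C={n:cam(n) for n in('scene','top')}
def capc(n,u,v):
    r=6; g=cv2.cvtColor(C[n]['pixels'],cv2.COLOR_BGR2GRAY)[v-r:v+r+1,u-r:u+r+1].astype(float)
    # bright component at centre
    m=(g>0.5*g[r-1:r+2,r-1:r+2].max()).astype(np.uint8); k,l=cv2.connectedComponents(m); 
    w=g*(l==l[r,r]); yy,xx=np.mgrid[-r:r+1,-r:r+1]; return u+(w*xx).sum()/w.sum(), v+(w*yy).sum()/w.sum(), int((l==l[r,r]).sum())
for nm,s,t in(('A',(348,169),(269,212)),('B',(226-24+18+4,215-24+24),(420,215))):
    if nm=='B': s=(204+20,191+24); t=(391+29,198+20)
    ps=capc('scene',*s);pt=capc('top',*t)
    o1,d1=ray(C['scene'],*ps[:2]);o2,d2=ray(C['top'],*pt[:2])
    k=np.linalg.lstsq(np.c_[d1,-d2],o2-o1,rcond=None)[0];a=o1+k[0]*d1;b=o2+k[1]*d2
    print(nm,ps,pt,a,b)
    for z in (106,82): print(z,onz(C['scene'],*ps[:2],z),onz(C['top'],*pt[:2],z))
# strap direction/ base via top: strap far end px for A
c=C['top']
print('strap end A',onz(c,251+24+500/24,196+1100/24-24,46))
print('jar',onz(c,337,221,60),'pot',onz(c,197,137,90),'B strap',onz(c,411,245,46))
```

```text
A (np.float64(347.7277147487844), np.float64(168.24959481361427), 12) (np.float64(269.21786656615154), np.float64(212.00263852242745), 23) [493.78168236 158.36197609 109.4767324 ] [493.89048615 158.6502314  109.52291499]
106 [491.05239065 159.94918634 106.        ] [494.35065335 159.04095933 106.        ]
82 [472.21199873 170.90575172  82.        ] [497.48556094 161.70280903  82.        ]
B (np.float64(224.07688053097345), np.float64(214.3462389380531), 17) (np.float64(420.00111607142856), np.float64(217.25706845238096), 24) [ 484.01974089 -196.48202955   85.3676624 ] [ 484.18941965 -196.02617186   85.2681373 ]
106 [ 500.01684278 -197.93189623  106.        ] [ 481.75976855 -190.59552783  106.        ]
82 [ 481.4086534  -196.24537864   82.        ] [ 484.57242592 -196.8822498    82.        ]
strap end A [487.67663397 100.03962298  46.        ]
jar [ 4.78230007e+02 -4.19096900e-01  6.00000000e+01] pot [680.00160721 339.15732492  90.        ] B strap [ 420.74877237 -181.28743974   46.        ]
```

A sits at about (494, 158.5) with its top near 107 mm, so it is the loose one. Now I'll move above it, keeping the yaw (j6 ends near −0.9, which leaves room to turn back and then forward).

Request:
jog_arm --pt "0.035 -0.04 0 0 0 0 1" --pt "0.075 -0.085 0 0 0 0 1" --pt "0.115 -0.13 0 0 0 0 1" --pt "0.155 -0.177 0 0 0 0 1" --pt "0.195 -0.223 0 0 0 0 1" --pt "0.235 -0.27 0 0 0 0 1" --pt "0.275 -0.315 0 0 0 0 1" --pt "0.3 -0.344 0 0 0 0 0.9" --pt "0.315 -0.3615 0 0 0 0 0.8" --pt "0.315 -0.3615 0 0 0 0 0.8" --grip_force 20

```text
clock: 1.55
eef_pos: [494.6, 157.5, 205.2]
eef_rot: [-3.141, -0.0, 2.808]
wrist_force: [-0.2, -0.6, -0.0]
finger_gap: 75.2
```

Run:
```python
from h import *
s=manip.read_state();print(s['joints'],s['eef_pos'],s['eef_rot'],s['wrist_force'],s['moment'],s['finger_gap'],s['clock'])
c=cam('scene');im=c['pixels'][80:280,220:470];cv2.imwrite('pics/s1.png',cv2.resize(im,None,fx=3,fy=3))
```

```text
[ 2.37788520e-01  2.31621677e-01  1.60796582e+00 -4.15115327e-05
  1.30244524e+00 -9.99135216e-01] [494.63867124 157.53612749 205.16467215] [-3.14132089e+00 -3.48463583e-04  2.80773103e+00] [-0.16928502 -0.6318344  -0.01446653] [-0.03153246  0.01097962  0.01887947] 75.23180558916087 1.55
```

View pics/s1.png

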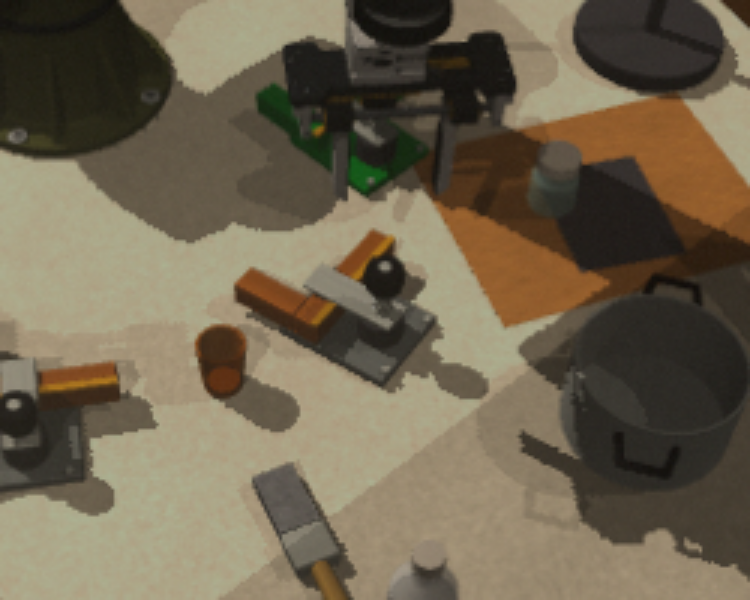

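The gripper hangs above clamp A: the fingertips in the crop at (340,190) and (440,190) straddle its axis. Nothing else is near. Now I'll descend.

Request:
jog_arm --pt "0 0 -0.025 0 0 0 0.8" --pt "0 0 -0.05 0 0 0 0.8" --pt "0 0 -0.075 0 0 0 0.8" --pt "0 0 -0.095 0 0 0 0.8" --pt "0 0 -0.11 0 0 0 0.8" --pt "0 0 -0.122 0 0 0 0.8" --pt "0 0 -0.131 0 0 0 0.8" --pt "0 0 -0.131 0 0 0 0.8" --pt "0 0 -0.131 0 0 0 0.8" --pt "0 0 -0.131 0 0 0 0.8"

```text
clock: 2.85
eef_pos: [494.4, 158.5, 74.9]
eef_rot: [3.141, 0.001, 2.81]
wrist_force: [0.1, 0.4, 0.3]
finger_gap: 75.2
```

Run:
```python
from h import *
s=manip.read_state();print(s['eef_pos'],s['wrist_force'],s['moment'])
c=cam('scene');im=c['pixels'][110:230,280:420];a=cv2.resize(im,None,fx=4,fy=4)
c=cam('top');im=c['pixels'][150:270,220:330];b=cv2.resize(im,None,fx=2.1,fy=4) if 0 else cv2.resize(im[:, :],(240,262))
o=np.zeros((480,800,3),np.uint8);o[:480,:560]=a;o[:262,560:]=b;cv2.imwrite('pics/s2.png',np.clip(o*1.4,0,255).astype(np.uint8))
```

```text
[494.39890339 158.54261154  74.90796355] [0.05414994 0.40619386 0.2984238 ] [-0.04060012  0.01991648  0.01082405]
```

View pics/s2.png

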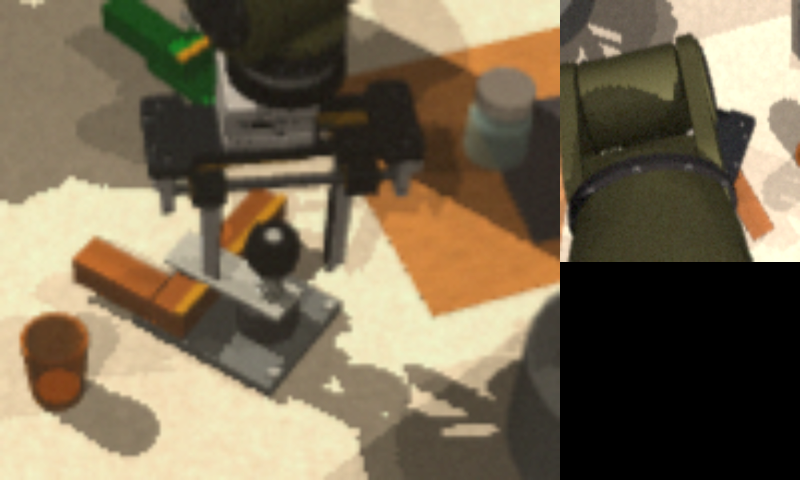

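The fingers straddle the knob (fingertips at crop (210,270) and (333,265), knob at (272,248)). Now I'll close.

Request:
jog_arm --pt "0 0 0 0 0 0 0.6" --pt "0 0 0 0 0 0 0.5" --pt "0 0 0 0 0 0 0.42" --pt "0 0 0 0 0 0 0.35" --pt "0 0 0 0 0 0 0.3" --pt "0 0 0 0 0 0 0.2" --pt "0 0 0 0 0 0 0.1" --pt "0 0 0 0 0 0 0" --pt "0 0 0 0 0 0 0" --pt "0 0 0 0 0 0 0" --grip_force 20

```text
clock: 4.2
eef_pos: [494.2, 158.5, 74.5]
eef_rot: [3.141, 0.0, 2.81]
wrist_force: [0.4, 1.9, 0.5]
finger_gap: 35.6
```

Run:
```python
from h import *
s=manip.read_state();print(s['eef_pos'],s['wrist_force'],s['moment'],s['finger_gap'])
```

```text
[494.19685466 158.5460288   74.46876559] [0.35265261 1.93255187 0.51771254] [ 0.54663194 -0.15187364 -0.03115238] 35.62846474900769
```

Gripped at 35.6 mm with small side forces. Now I'll probe the pressing stiffness.

Request:
jog_arm --pt "0 0 -0.0005 0 0 0 0" --pt "0 0 -0.001 0 0 0 0" --pt "0 0 -0.001 0 0 0 0" --pt "0 0 -0.001 0 0 0 0" --pt "0 0 -0.001 0 0 0 0" --pt "0 0 -0.001 0 0 0 0" --pt "0 0 -0.001 0 0 0 0" --pt "0 0 -0.001 0 0 0 0" --pt "0 0 -0.001 0 0 0 0" --pt "0 0 -0.001 0 0 0 0"

```text
clock: 5.45
eef_pos: [494.4, 158.6, 74.1]
eef_rot: [3.141, 0.001, 2.81]
wrist_force: [-2.4, 2.0, 9.6]
finger_gap: 35.5
```

About 9 N per mm of press. I'll ease off to roughly 6 N and turn back 0.3 rad (still ahead of the earliest drop).

Request:
jog_arm --pt "0 0 0.0004 0 0 0.02 0" --pt "0 0 0.0004 0 0 0.04 0" --pt "0 0 0.0004 0 0 0.06 0" --pt "0 0 0.0004 0 0 0.08 0" --pt "0 0 0.0004 0 0 0.1 0" --pt "0 0 0.0004 0 0 0.12 0" --pt "0 0 0.0004 0 0 0.14 0" --pt "0 0 0.0004 0 0 0.14 0" --pt "0 0 0.0004 0 0 0.14 0" --pt "0 0 0.0004 0 0 0.14 0"

```text
clock: 6.7
eef_pos: [494.3, 158.7, 74.2]
eef_rot: [3.141, 0.001, 3.102]
wrist_force: [-0.8, 3.0, 5.4]
finger_gap: 35.6
```

Run:
```python
from h import *
s=manip.read_state();print(s['eef_pos'],s['eef_rot'],s['wrist_force'],s['moment'],s['finger_gap'])
```

```text
[494.34999562 158.67377846  74.21538941] [3.14123811e+00 6.30872122e-04 3.10208151e+00] [-0.776572    3.0124274   5.35083183] [0.63526178 0.09526091 0.04371017] 35.57547602442663
```

Request:
jog_arm --pt "0 0 0 0 0 0.015 0" --pt "0 0 0 0 0 0.03 0" --pt "0 0 0 0 0 0.045 0" --pt "0 0 0 0 0 0.06 0" --pt "0 0 0 0 0 0.07 0" --pt "0 0 0 0 0 0.07 0" --pt "0 0 0 0 0 0.07 0" --pt "0 0 0 0 0 0.07 0" --pt "0 0 0 0 0 0.07 0" --pt "0 0 0 0 0 0.07 0"

```text
clock: 7.95
eef_pos: [494.4, 158.7, 74.2]
eef_rot: [3.141, 0.001, -3.035]
wrist_force: [-0.5, 2.7, 5.9]
finger_gap: 35.6
```

Force is unchanged, so no drop yet. Continuing.

Request:
jog_arm --pt "0 0 0 0 0 0.015 0" --pt "0 0 0 0 0 0.03 0" --pt "0 0 0 0 0 0.045 0" --pt "0 0 0 0 0 0.06 0" --pt "0 0 0 0 0 0.07 0" --pt "0 0 0 0 0 0.07 0" --pt "0 0 0 0 0 0.07 0" --pt "0 0 0 0 0 0.07 0" --pt "0 0 0 0 0 0.07 0" --pt "0 0 0 0 0 0.07 0"

```text
clock: 9.2
eef_pos: [494.2, 158.7, 73.9]
eef_rot: [3.141, 0.0, -2.887]
wrist_force: [-0.2, 4.9, 4.2]
finger_gap: 36.0
```

Request:
jog_arm --pt "0 0 0 0 0 0.015 0" --pt "0 0 0 0 0 0.03 0" --pt "0 0 0 0 0 0.045 0" --pt "0 0 0 0 0 0.06 0" --pt "0 0 0 0 0 0.07 0" --pt "0 0 0 0 0 0.07 0" --pt "0 0 0 0 0 0.07 0" --pt "0 0 0 0 0 0.07 0" --pt "0 0 0 0 0 0.07 0" --pt "0 0 0 0 0 0.07 0"

```text
clock: 10.45
eef_pos: [494.0, 158.6, 73.3]
eef_rot: [3.141, -0.001, -2.741]
wrist_force: [1.3, 5.8, -1.6]
finger_gap: 35.4
```

Run:
```python
from h import *
s=manip.read_state();print(s['joints'],s['eef_pos'],s['wrist_force'],s['moment'],s['finger_gap'])
```

```text
[ 2.39983962e-01  3.83911116e-01  1.74193091e+00  3.10978751e-04
  1.01630479e+00 -1.73173719e+00] [493.95315107 158.62368932  73.30173625] [ 1.29069615  5.83273954 -1.62704757] [ 1.41378352 -0.27273679  0.00832595] 35.411002019569594
```

The force went from +5 N to −1.6 N: the bolt has dropped free and now hangs in the grip. The drop came 0.59–0.73 rad back, somewhere in that last small step. I'll stop turning and lower it.

Request:
jog_arm --pt "0 0 -0.001 0 0 0 0" --pt "0 0 -0.002 0 0 0 0" --pt "0 0 -0.003 0 0 0 0" --pt "0 0 -0.004 0 0 0 0" --pt "0 0 -0.0045 0 0 0 0" --pt "0 0 -0.005 0 0 0 0" --pt "0 0 -0.005 0 0 0 0" --pt "0 0 -0.005 0 0 0 0" --pt "0 0 -0.005 0 0 0 0" --pt "0 0 -0.005 0 0 0 0"

```text
clock: 11.7
eef_pos: [494.0, 158.6, 68.5]
eef_rot: [3.141, -0.0, -2.741]
wrist_force: [0.4, 6.1, 1.0]
finger_gap: 35.7
```

Seated: measured 68.5 mm, 6 mm down, with contact force beginning. Now I'll turn forward with the following descent (2 mm per 120°).

Request:
jog_arm --pt "0 0 -0.0002 0 0 -0.03 0" --pt "0 0 -0.0003 0 0 -0.08 0" --pt "0 0 -0.0004 0 0 -0.14 0" --pt "0 0 -0.0005 0 0 -0.2 0" --pt "0 0 -0.0006 0 0 -0.26 0" --pt "0 0 -0.0007 0 0 -0.32 0" --pt "0 0 -0.0009 0 0 -0.38 0" --pt "0 0 -0.001 0 0 -0.44 0" --pt "0 0 -0.0011 0 0 -0.48 0" --pt "0 0 -0.0011 0 0 -0.5 0"

```text
clock: 12.95
eef_pos: [494.2, 158.4, 67.6]
eef_rot: [-3.141, 0.0, 2.493]
wrist_force: [0.6, 3.0, 2.3]
finger_gap: 36.1
```

Run:
```python
from h import *
s=manip.read_state();print(s['joints'],s['eef_pos'],s['wrist_force'],s['moment'],s['finger_gap'])
```

```text
[ 2.39701795e-01  3.92416679e-01  1.74564198e+00 -3.83664951e-04
  1.00367688e+00 -6.82516390e-01] [494.15089326 158.35788664  67.57347849] [0.61315299 3.04457694 2.30271358] [ 0.70062574 -0.12875248  0.03726677] 36.13601377767738
```

Request:
jog_arm --pt "0 0 -0.0001 0 0 -0.05 0" --pt "0 0 -0.0002 0 0 -0.11 0" --pt "0 0 -0.0003 0 0 -0.17 0" --pt "0 0 -0.0005 0 0 -0.23 0" --pt "0 0 -0.0006 0 0 -0.29 0" --pt "0 0 -0.0007 0 0 -0.35 0" --pt "0 0 -0.0008 0 0 -0.41 0" --pt "0 0 -0.0009 0 0 -0.46 0" --pt "0 0 -0.001 0 0 -0.5 0" --pt "0 0 -0.001 0 0 -0.5 0"

```text
clock: 14.2
eef_pos: [493.6, 158.3, 66.5]
eef_rot: [-3.14, 0.001, 1.449]
wrist_force: [-3.6, 2.2, 5.0]
finger_gap: 35.5
```

Request:
jog_arm --pt "0 0 -0.0001 0 0 -0.05 0" --pt "0 0 -0.0002 0 0 -0.11 0" --pt "0 0 -0.0003 0 0 -0.17 0" --pt "0 0 -0.0005 0 0 -0.23 0" --pt "0 0 -0.0006 0 0 -0.29 0" --pt "0 0 -0.0007 0 0 -0.35 0" --pt "0 0 -0.0008 0 0 -0.41 0" --pt "0 0 -0.0009 0 0 -0.46 0" --pt "0 0 -0.001 0 0 -0.5 0" --pt "0 0 -0.001 0 0 -0.5 0"

```text
clock: 15.45
eef_pos: [493.5, 158.8, 65.4]
eef_rot: [-3.141, 0.001, 0.402]
wrist_force: [-5.1, 6.2, 4.3]
finger_gap: 35.5
```

Run:
```python
from h import *
s=manip.read_state();print(s['joints'],s['eef_pos'],s['eef_rot'],s['wrist_force'],s['moment'],s['finger_gap'])
```

```text
[2.40205368e-01 3.95375049e-01 1.74736181e+00 9.60688411e-04
 1.00026484e+00 1.40857498e+00] [493.53787435 158.79155696  65.43240988] [-3.14056785e+00  1.26029305e-03  4.01907942e-01] [-5.12395454  6.23829176  4.30431844] [ 1.44314858  1.14905476 -0.00834274] 35.532716495086085
```

Half a turn is done and the force stays at 4–5 N. Now the regrip: open, turn the hand back 180° clear of the knob, and close again.

Request:
jog_arm --pt "0 0 0 0 0 0 0.5" --pt "0 0 0 0 0 0 0.6" --pt "0 0 0 0 0 0 0.6" --pt "0 0 0 0 0 0 0.6" --pt "0 0 0 0 0 0.06 0.6" --pt "0 0 0 0 0 0.14 0.6" --pt "0 0 0 0 0 0.22 0.6" --pt "0 0 0 0 0 0.3 0.6" --pt "0 0 0 0 0 0.38 0.6" --pt "0 0 0 0 0 0.46 0.6"

```text
clock: 16.7
eef_pos: [494.2, 158.4, 65.7]
eef_rot: [3.142, 0.0, 1.37]
wrist_force: [-0.2, -0.5, -0.4]
finger_gap: 56.3
```

Run:
```python
from h import *
s=manip.read_state();print(s['joints'],s['eef_pos'],s['eef_rot'],s['wrist_force'],s['moment'],s['finger_gap'])
c=cam('scene');im=c['pixels'][130:220,290:410];cv2.imwrite('pics/s3.png',np.clip(1.4*cv2.resize(im,None,fx=6,fy=6),0,255).astype(np.uint8))
print(proj(c,[494,158.5,106-9]),proj(c,[494,158.5,106]))
```

```text
[ 2.39692778e-01  3.95187045e-01  1.74679707e+00 -1.48901153e-04
  9.99602729e-01  4.40250964e-01] [494.18177836 158.41588692  65.72942389] [3.14153402e+00 1.10846540e-04 1.37031864e+00] [-0.23089601 -0.51432641 -0.37156904] [-0.11045162  0.08755844  0.07125617] 56.34429762181978
[347.58502538 171.31256037] [347.74598414 169.13524718]
```

View pics/s3.png

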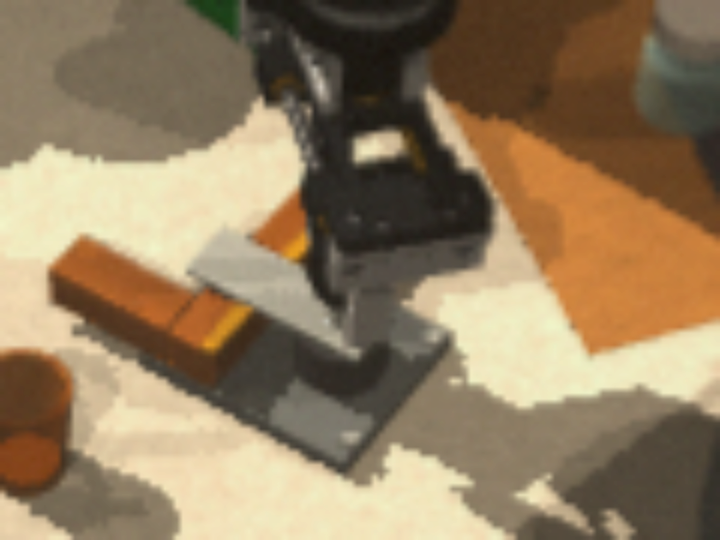

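The hand is clear of the knob and hides it in this view. Continuing the turn back.

Request:
jog_arm --pt "0 0 0 0 0 0.08 0.6" --pt "0 0 0 0 0 0.16 0.6" --pt "0 0 0 0 0 0.24 0.6" --pt "0 0 0 0 0 0.32 0.6" --pt "0 0 0 0 0 0.4 0.6" --pt "0 0 0 0 0 0.48 0.6" --pt "0 0 0 0 0 0.56 0.6" --pt "0 0 0 0 0 0.64 0.6" --pt "0 0 0 0 0 0.72 0.6" --pt "0 0 0 0 0 0.8 0.6"

```text
clock: 18.0
eef_pos: [494.2, 158.5, 65.7]
eef_rot: [-3.142, 0.0, 3.043]
wrist_force: [0.6, -0.8, -0.6]
finger_gap: 56.0
```

Request:
jog_arm --pt "0 0 0 0 0 0.08 0.6" --pt "0 0 0 0 0 0.16 0.6" --pt "0 0 0 0 0 0.24 0.6" --pt "0 0 0 0 0 0.24 0.6" --pt "0 0 0 0 0 0.24 0.6" --pt "0 0 0 0 0 0.24 0.6" --pt "0 0 0 0 0 0.24 0.6" --pt "0 0 0 0 0 0.24 0.6" --pt "0 0 0 0 0 0.24 0.6" --pt "0 0 0 0 0 0.24 0.6"

```text
clock: 19.25
eef_pos: [494.2, 158.5, 65.8]
eef_rot: [3.142, 0.0, -2.74]
wrist_force: [0.6, -0.5, 0.1]
finger_gap: 56.0
```

Run:
```python
from h import *
s=manip.read_state();print(s['joints'],s['eef_pos'],s['eef_rot'],s['wrist_force'],s['moment'],s['finger_gap'])
c=cam('scene');im=c['pixels'][130:220,290:410];cv2.imwrite('pics/s4.png',np.clip(1.4*cv2.resize(im,None,fx=6,fy=6),0,255).astype(np.uint8))
```

```text
[ 2.39776888e-01  3.95157342e-01  1.74677404e+00  1.37593462e-05
  9.99616009e-01 -1.73212512e+00] [494.17288523 158.49666     65.75295823] [ 3.14158850e+00  4.65307379e-05 -2.74049442e+00] [ 0.56367522 -0.54571957  0.07917818] [ 0.07733607 -0.01276933  0.01617408] 55.964314996246756
```

View pics/s4.png

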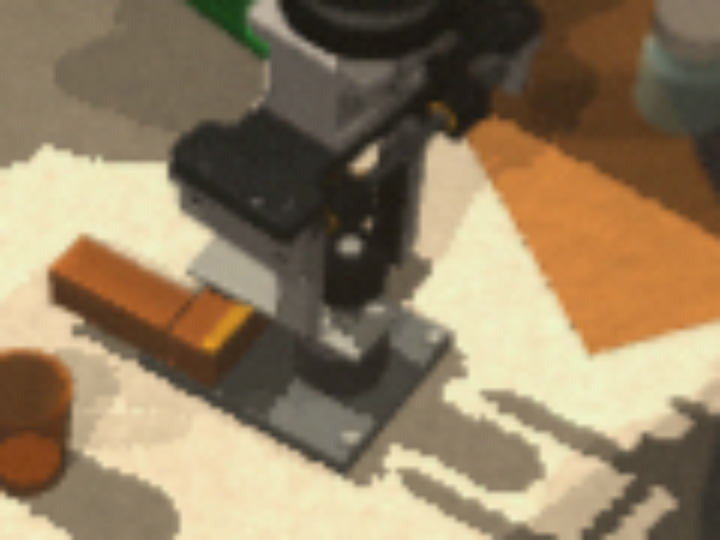

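The knob cap is at crop (348,243), scene px (348,170.5). It has moved 2.2 px lower since the start, and 9 mm of depth predicts 2.2. Now I'll grip again.

Request:
jog_arm --pt "0 0 0 0 0 0 0.5" --pt "0 0 0 0 0 0 0.42" --pt "0 0 0 0 0 0 0.35" --pt "0 0 0 0 0 0 0.25" --pt "0 0 0 0 0 0 0.1" --pt "0 0 0 0 0 0 0" --pt "0 0 0 0 0 0 0" --pt "0 0 0 0 0 0 0" --pt "0 0 0 0 0 0 0" --pt "0 0 0 0 0 0 0" --grip_force 20

```text
clock: 20.55
eef_pos: [494.1, 158.6, 65.8]
eef_rot: [3.141, 0.0, -2.74]
wrist_force: [-1.6, 5.4, 2.3]
finger_gap: 35.7
```

Request:
jog_arm --pt "0 0 -0.0001 0 0 -0.05 0" --pt "0 0 -0.0002 0 0 -0.11 0" --pt "0 0 -0.0003 0 0 -0.17 0" --pt "0 0 -0.0005 0 0 -0.23 0" --pt "0 0 -0.0006 0 0 -0.29 0" --pt "0 0 -0.0007 0 0 -0.35 0" --pt "0 0 -0.0008 0 0 -0.41 0" --pt "0 0 -0.0009 0 0 -0.46 0" --pt "0 0 -0.001 0 0 -0.5 0" --pt "0 0 -0.001 0 0 -0.5 0"

```text
clock: 21.8
eef_pos: [494.1, 158.4, 64.7]
eef_rot: [-3.141, -0.0, 2.496]
wrist_force: [-1.3, 3.1, 1.7]
finger_gap: 35.6
```

Request:
jog_arm --pt "0 0 -0.0001 0 0 -0.05 0" --pt "0 0 -0.0002 0 0 -0.11 0" --pt "0 0 -0.0003 0 0 -0.17 0" --pt "0 0 -0.0005 0 0 -0.23 0" --pt "0 0 -0.0006 0 0 -0.29 0" --pt "0 0 -0.0007 0 0 -0.35 0" --pt "0 0 -0.0008 0 0 -0.41 0" --pt "0 0 -0.0009 0 0 -0.46 0" --pt "0 0 -0.001 0 0 -0.5 0" --pt "0 0 -0.001 0 0 -0.5 0"

```text
clock: 23.05
eef_pos: [493.7, 158.4, 63.6]
eef_rot: [-3.141, 0.0, 1.45]
wrist_force: [-3.6, 2.7, 2.9]
finger_gap: 35.5
```

Request:
jog_arm --pt "0 0 -0.0001 0 0 -0.05 0" --pt "0 0 -0.0002 0 0 -0.11 0" --pt "0 0 -0.0003 0 0 -0.17 0" --pt "0 0 -0.0005 0 0 -0.23 0" --pt "0 0 -0.0006 0 0 -0.29 0" --pt "0 0 -0.0007 0 0 -0.35 0" --pt "0 0 -0.0008 0 0 -0.41 0" --pt "0 0 -0.0009 0 0 -0.46 0" --pt "0 0 -0.001 0 0 -0.5 0" --pt "0 0 -0.001 0 0 -0.53 0"

```text
clock: 24.3
eef_pos: [493.8, 158.9, 62.7]
eef_rot: [-3.141, 0.001, 0.34]
wrist_force: [-4.8, 6.0, 2.8]
finger_gap: 35.7
```

Request:
jog_arm --pt "0 0 0 0 0 0 0" --pt "0 0 0 0 0 0 0" --pt "0 0 0 0 0 0 0" --pt "0 0 0 0 0 0 0" --pt "0 0 0 0 0 0 0" --pt "0 0 0 0 0 0 0" --pt "0 0 0 0 0 0 0" --pt "0 0 0 0 0 0 0" --pt "0 0 0 0 0 0 0" --pt "0 0 0 0 0 0 0"

```text
clock: 25.55
eef_pos: [493.9, 158.8, 62.7]
eef_rot: [-3.141, 0.0, 0.342]
wrist_force: [-4.3, 5.7, 2.6]
finger_gap: 36.0
```

Run:
```python
from h import *
s=manip.read_state();print(s['joints'],s['qd'],s['eef_pos'],s['eef_rot'],s['wrist_force'],s['moment'],s['finger_gap'])
c=cam('scene');im=c['pixels'][130:220,290:410];cv2.imwrite('pics/s5.png',np.clip(1.4*cv2.resize(im,None,fx=6,fy=6),0,255).astype(np.uint8))
print(proj(c,[494,158.5,106-12]),proj(c,[494,158.5,106]))
```

```text
[2.40096684e-01 3.99593635e-01 1.74881905e+00 8.11341595e-04
 9.93525297e-01 1.46865231e+00] [-0.00137716  0.00032675 -0.00048537  0.00019589  0.00012591 -0.00075496] [493.91522575 158.79022647  62.73381763] [-3.14088125e+00  2.74369385e-04  3.41797903e-01] [-4.28147349  5.69991288  2.60283226] [ 1.37301928  1.08804924 -0.06408549] 35.96088289968028
[347.53173258 172.0330121 ] [347.74598414 169.13524718]
```

View pics/s5.png

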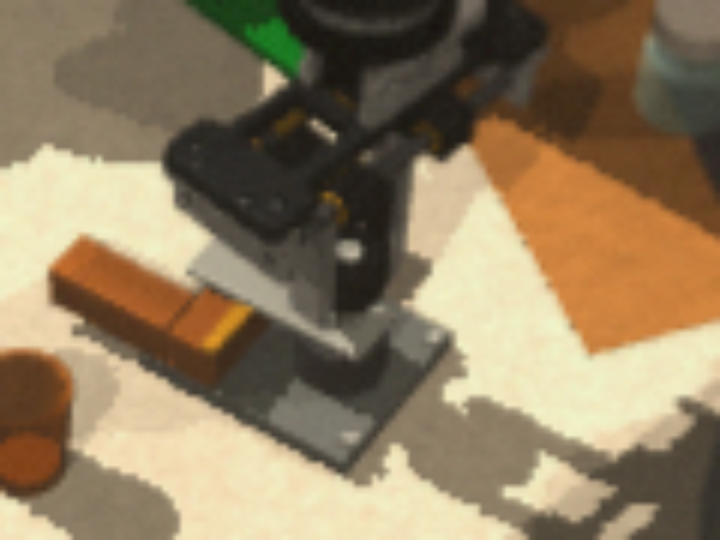

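The cap is now at scene px (348,171.5), about 3 px lower than at the start, and the hand has come down 11.8 mm while holding the knob. The bolt is still, so I'm handing in.

Run:
```python
from h import *
print(manip.sign_off())
```

```text
the job is handed in; nothing more can be done
None
```

I turned the knob of the high clamp back until the bolt dropped into the thread, then forward one turn. I handed the job in at about 25.6 s of the 64 s, with the fingers still gripping the knob.

- **Drop:** the downward push went from about +5 N to −1.6 N between 0.59 and 0.73 rad back. I stopped there and lowered the bolt until it seated about 6 mm down.
- **Forward turn:** I made it in two grips, 3.14 rad and then 3.20 rad, with one regrip between them. Less the possible overshoot at the drop (up to 0.15 rad), the bolt stands about 6.2–6.3 rad forward of the drop.
- **Last checks:**
  - The hand came down 11.8 mm in all, against 12 mm expected.
  - The knob's cap sits about 3 px lower in the scene view, against a predicted 2.9 px.
  - The fingers are at 36 mm on the knob with a 20 N grip setting, and the joints are still.
- **Residual side force:** about 7 N sideways remained at the wrist from a small centring error, well under the limits.
- **Not checked directly:** I took no separate final picture of the other clamp and the bystanders, but the hand never went near them. None of the checks disagreed.

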